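# Put the piping nozzle away and slide the case shut

### The job

Put the washed large piping nozzle away: stand it tip up, right down in its empty pocket in the grey nozzle case, then slide the case's plain steel lid fully shut towards the front. The lid has no handle, so press on top of it with the closed fingertips and drag it along by friction; press gently (it is thin: never more than 30 N), leave the case where it stands and do not disturb the other things around it.

Things in the scene. Friction and masses are not known exactly. Their poses are not given: they have to be found in the camera images.
- nozzle_case: Loose grey plastic nozzle case, 280 long (its x) x 140 wide (y) x 72 mm high, 1.6 kg, walls 4 mm; origin at the centre of its underside, z up, -x its front. The front half is open on top between 7 mm side rails and a front lip (x -140 to -136), all 72 mm high. In it, on the 4 mm floor, lies a white insert 12 mm thick (top at 16 mm) with three round pockets.
- cover_edge (a point): Middle of the front upper edge of the case's rear cover (clipped on, does not move), at case x = +10, y = 0, z = 72.5 mm; the cover reaches from here to the case's rear. The lid slides under it: the lid's bare top shows only between point lid_front and this edge, 6 mm lower than this edge.
- lid (a joint): How far the lid is open, m: 0 = shut (front edge at the front lip), grows as it slides back (case +x) under the rear cover, to 0.108. Smooth flat steel plate 160 x 130 x 4 mm with nothing to catch; stays where left. It moves at 6 N along the slide; fingertip friction on it is only 0.7 to 0.95, so press with some 10 to 18 N; lighter, the tip slips. It gives under 0.1 mm per N; over 30 N is too much.
- lid_front (a point): Middle of the lid's front upper edge, on its top face, 66.5 mm above the case's underside (lid's underside at 62.5 mm); moves with the lid. At case x = -135 mm when shut. The side rails' tops stand 5.5 mm above the lid's top.
- nozzle: The large piping nozzle: loose steel cone 55 mm high, 45 g, wide end down: foot 33 mm across (3 mm bead), tapering evenly to 16 mm across at the tip, about 21 mm across at 40 mm height. Origin at the centre of its foot, z towards the tip. It starts upright on the tray to the left of the case.
- pocket (a point): Centre of the floor of the large empty pocket, at case x = -99, y = 0, z = 4 mm. Round, 36 mm across, 12 mm deep, mouth chamfered 2 mm. A seated nozzle has its foot at this point and its tip 3.5 mm under the lid's underside; one that stands on the insert instead blocks the lid.
- small_nozzle_1: Small loose steel nozzle, foot 22 mm across, 40 mm high, standing in its pocket at case x = -61, y = +38 mm; origin at the centre of its foot. Leave it there.
- small_nozzle_2: The same, at case x = -61, y = -38 mm. Leave it there.
- kitchen_timer: Wind-up kitchen timer, 62 x 62 x 44 mm, origin under its centre; a bystander in front and to the right of the case.
- deli_cup: Clear cup, 109 mm across, 72 mm high, origin under its centre; a bystander behind the case.
- spice_jar: Spice jar, 47 mm across, 98 mm high, origin under its centre; a bystander to the right of the case.
There are look-alikes about, which are no part of the job. Leave any green or purple look-alike of the nozzle alone.

How it is judged:
By the outcome, as a careful person would: the job done as asked, in the order asked, and still so for the second after the job is handed in, with the robot touching nothing.
It also fails if it takes over 64 s, if anything falls off the work surface, if the arm or the gripper's body presses on something with over 40 N, if the wrist force passes 120 N, or if a joint passes its speed limit or range.

### The arm

A 7-joint arm with a two-finger parallel gripper is mounted at the origin on a cart in front of the work surface, level with it; the furniture and walls round the work are solid. World frame = base frame: x ahead of the robot, y to its left, z up, the work surface at z = 0. Lengths are in mm, angles in rad, forces in N, time in s.
With the tool pointing down it reaches from about 400 to 875 mm from the base axis. Payload 19.3 kg.
Tool frame: the origin (TCP) lies at the very end of the fingers, on their centre line; the grasp point (between the pads) lies 19 mm behind it (grip_point_offset is the z of the grasp point in the tool frame, in mm); z points along the fingers, x is the direction in which the jaws open and shut, and the axes are right-handed (so a half turn about z gives the same grasp; the last joint's range is limited). The gripper opens to 85 mm and grips with 20 to 120 N. Pads are 22 mm wide; open, the fingers measure 114 mm over their backs; the gripper's body (76 mm by 85 mm) begins 54 mm behind the grasp point. The pads swing forward as they close: fully open they stand 13 mm farther back than shut.
Start: joints at [-1.328, 0.521, -0.036, 1.599, 0.021, 1.021, -0.113], TCP at [192.346, 594.658, 231.291] pointing down, gripper open.
Joint ranges: [-2.91, 2.91], [-0.3, 2.13], [-1.5, 1.42], [0.17, 2.43], [-1.26, 4.41], [0.16, 1.93], [-2.52, 2.52]. Speed limits (rad/s): [1.89, 1.89, 2.39, 2.39, 3.01, 3.01, 3.01].

### API

Orientations are given as a 3x3 rotation matrix whose columns are the frame's x, y, z axes.
In Python, from workcell import movep, movel, goto_joints, open_gripper, clamp, wait, inverse_kinematics, read_state, camera, PlanningError, finish_job, grip_point_offset gives the robot as it stands. Calls block until the motion is done:
- movep(position, orientation): joint-space move of the TCP to a pose.
- movel(position, frame=None, max_speed=150, guard=None): straight line of the TCP; frame=None keeps the orientation; max_speed is the mean speed in mm/s. With guard (N) it stops when the force on the tool has changed by that much, and returns True; else False.
- goto_joints(angles): joint-space move.
- open_gripper() and clamp(): open the fingers fully, or close them until they stop; the grip force is fixed at half the most.
- wait(seconds).
- inverse_kinematics(position, orientation): joint angles nearest the present ones, or None.
- read_state(): the state.
- camera(name): name is "side" or "top" or "wrist"; returns a dict with "image" (384x512x3 uint8, blue, green, red), "range_z" (384x512 float32, mm along the optical axis (not along the pixel's ray), 0 where there is no reading), "fx", "fy", "cx", "cy" (pixels), "cam_to_world" (4x4, takes a point from camera to world coordinates). Camera axes: x right, y up, looking along -z (the intrinsics and any distortion apply to the point x, -y, -z); pixel columns grow to the right and rows downward; lengths in mm; the calibration is good to about 2 mm. A picture is of the moment at which its call begins.
A pose or a line that the arm cannot do raises PlanningError and nothing moves.
- finish_job(): hands the job in, once; it reports no verdict.
The state is a dict: "time": time; "qpos": joint angles; "qvel": joint speeds; "joint_efforts": joint torques, N m; "eef_pos": TCP position; "tool_rot": TCP orientation; "ft_force": force on the tool from outside, world axes, zero at the start; "torque": the same for the moment, N m; "finger_gap": finger opening in mm.
Only numpy, scipy, OpenCV 4.12 (cv2) and the standard library are available. Lean on these libraries where they do the work, as an engineer would, in place of code of your own. Each camera call takes 0.05 s, during which the arm holds its last target.

## Working session

There is one attempt and no reset: what is moved stays moved. The work goes in short steps, each a Python script; the robot and the scene stay as the last script left them, time stands still between calls to the robot, and variables do not carry over. Pictures are saved under pics/ and viewed, and the job is handed in when it is done.

```bash
ls; mkdir -p pics; python3 - <<'E'
from workcell import *
import cv2,pickle
print(read_state(), grip_point_offset)
for n in("top","side","wrist"):
    c=camera(n); cv2.imwrite(f"pics/{n}0.png",c["image"]); pickle.dump(c,open(f"{n}0.pkl","wb"))
    print(n,c["fx"],c["fy"],c["cx"],c["cy"],c["cam_to_world"].round(3).tolist(),[k for k in c])
E
```

```text
pics
{'time': 0.0, 'qpos': array([-1.32821422,  0.52201159, -0.03631152,  1.59998114,  0.02123309,
        1.02108828, -0.11279432]), 'qvel': array([ 5.60917771e-05,  1.83593826e-03, -5.56230560e-04,  1.18341449e-03,
        1.35000230e-04,  8.71820551e-04, -3.70503085e-04]), 'joint_efforts': array([-1.58741295e-03, -9.27127075e+01,  1.97909296e+00, -3.69946826e+01,
        1.77753990e-02,  8.08502053e-03,  2.67922439e-05]), 'eef_pos': array([192.26961824, 594.35396683, 230.73704874]), 'tool_rot': array([[ 3.07708010e-01,  9.51480808e-01, -2.29338390e-04],
       [ 9.51480203e-01, -3.07708074e-01, -1.07866699e-03],
       [-1.09690022e-03,  1.13703536e-04, -9.99999392e-01]]), 'ft_force': array([-1.34599777,  0.57167345,  0.07707023]), 'torque': array([ 0.0593681 ,  0.03440286, -0.02346281]), 'finger_gap': 85.52154321749649} -18.700000000000003
top 359.4639820435342 359.4639820435342 251.1298290996784 191.12190031664045 [[-0.007, 0.99, -0.143, 468.287], [-1.0, -0.007, -0.002, -158.936], [-0.003, 0.143, 0.99, 992.656], [0.0, 0.0, 0.0, 1.0]] ['image', 'range_z', 'fx', 'fy', 'cx', 'cy', 'cam_to_world']
side 421.76732974840644 421.76732974840644 254.93302814564106 192.84901911553916 [[0.945, 0.136, -0.298, 296.278], [-0.327, 0.407, -0.853, -1007.189], [0.006, 0.903, 0.429, 507.654], [0.0, 0.0, 0.0, 1.0]] ['image', 'range_z', 'fx', 'fy', 'cx', 'cy', 'cam_to_world']
wrist 270.2268923504811 270.2268923504811 254.81118118788967 190.6186982892014 [[0.308, -0.918, -0.25, 128.371], [0.951, 0.297, 0.082, 614.431], [-0.001, -0.263, 0.965, 373.677], [0.0, 0.0, 0.0, 1.0]] ['image', 'range_z', 'fx', 'fy', 'cx', 'cy', 'cam_to_world']
```

View pics/top0.png

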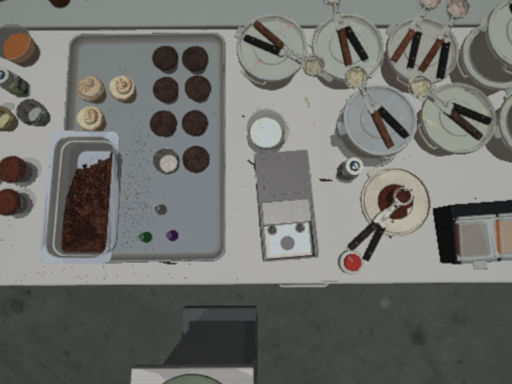

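View pics/side0.png

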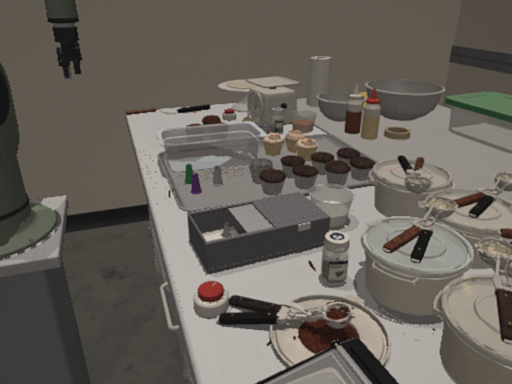

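View pics/wrist0.png

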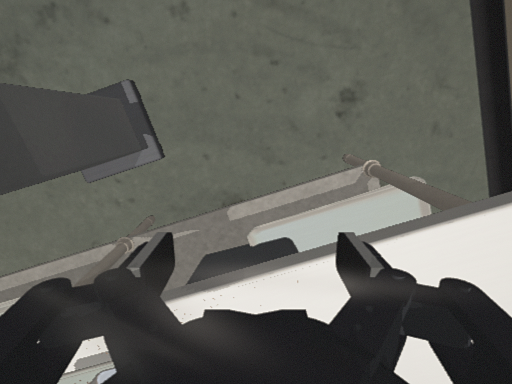

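The top view shows the case at px (255–318, 150–260), with its open front at the bottom (towards the robot). The grey nozzle is at (160,210), the green and purple look-alikes at (145,237) and (172,235), and the timer is probably the red-topped thing at (350,262). I'll enlarge this and deproject it.

```bash
cat > h.py <<'E'
import numpy as np,cv2,pickle
def cloud(c):
    v,u=np.mgrid[0:384,0:512]; z=c["range_z"].astype(float)
    P=np.stack([(u-c["cx"])/c["fx"]*z,-(v-c["cy"])/c["fy"]*z,-z],-1)
    T=c["cam_to_world"]; W=P@T[:3,:3].T+T[:3,3]; W[z==0]=np.nan
    return W
E
python3 - <<'E'
from h import *
c=pickle.load(open("top0.pkl","rb"));W=cloud(c)
im=c["image"]
a=cv2.resize(im[140:270,130:330],None,fx=4,fy=4,interpolation=cv2.INTER_CUBIC);cv2.imwrite("pics/tz.png",a)
s=pickle.load(open("side0.pkl","rb"));Ws=cloud(s)
cv2.imwrite("pics/sz.png",cv2.resize(s["image"][140:270,150:350],None,fx=4,fy=4,interpolation=cv2.INTER_CUBIC))
np.set_printoptions(precision=0,suppress=True,linewidth=200)
for n,W_ in(("t",W),("s",Ws)):
    m=(W_[...,2]>55)&(W_[...,2]<90)
    if n=="t": m[:, :245]=0;m[:,325:]=0;m[:145]=0;m[265:]=0
    else: m[:185]=0;m[270:]=0;m[:,:180]=0;m[:,335:]=0
    p=W_[m]; print(n,len(p),p.min(0),p.max(0)); h,e=np.histogram(p[:,2],np.arange(54,91,2));print(h)
    r=cv2.minAreaRect(p[p[:,2]>69][:,:2].astype(np.float32));print(np.array(r[0]),r[1],r[2])
for r in range(204,217): print(r,W[r,152:168,2])
print(W[210,160],W[237,145],W[235,172])
E
```

```text
t 4252 [ 423. -326.   56.] [ 727. -168.   78.]
[   1    4    8   19  107  434  433  451 1247 1150  372   26    0    0    0    0    0    0]
[ 578. -245.] (302.2624206542969, 144.10728454589844) 3.839761972427368
s 4621 [ 424. -442.   55.] [ 806. -144.   90.]
[  93  192  171  202  212  248  660  391  299 1214  850   20    9   12    8   16   16    8]
[ 588. -224.] (324.6096496582031, 318.1135559082031) 61.6014289855957
204 [ 4.  1. nan  2.  2.  1.  3. -1.  6.  7.  7.  4.  3.  0.  2. -3.]
205 [ 1.  5.  0.  4. 58. 56. 56. 48. 41. 31. 24. 18.  6.  6.  2.  1.]
206 [ 2.  2. 60. 59. 61. 58. 56. 55. 49. 41. 33. 27. 17. 10.  6.  1.]
207 [-1.  2. 56. 57. 56. 57. 59. 61. 54. 45. 38. 32. 24. 13.  7. -1.]
208 [ 0.  0. 57. 56. 58. 57. 58. 58. 55. 47. 41. 31. 24. 14.  8.  4.]
209 [-2.  2. 59. 58. 59. 55. 54. 60. 50. 44. 39. 32. 26. 17. 13.  5.]
210 [ 1.  1.  1. 56. 55. 59. 58. 53. 47. 43. 38. 30. 24. 19. 10.  9.]
211 [ 4.  3.  3.  5. 55. 53. 50. 47. 43. 37. 31. 28. 22. 15. 11.  5.]
212 [ 0.  1.  2. -2. 30. 44. 40. 39. 37. 37. 27. 23. 18. 11.  7.  1.]
213 [ 3.  4.  4.  1.  0. 21. 29. 33. 27. 25. 21. 17. 15.  8.  7. nan]
214 [ 2.  2.  5.  4. -0.  0.  6. 17. 15. 17. 16. 11.  6.  5.  2.  3.]
215 [ 1.  0. -0.  1.  1.  1. -1.  5.  6.  7.  8.  5.  2.  0.  3.  3.]
216 [ 3.  1.  2.  3.  0.  3. -0.  2.  2.  2.  4.  3.  1.  4. -1. -3.]
[556.  84.  47.] [486. 121.  46.] [490.  49.  53.]
```

View pics/tz.png

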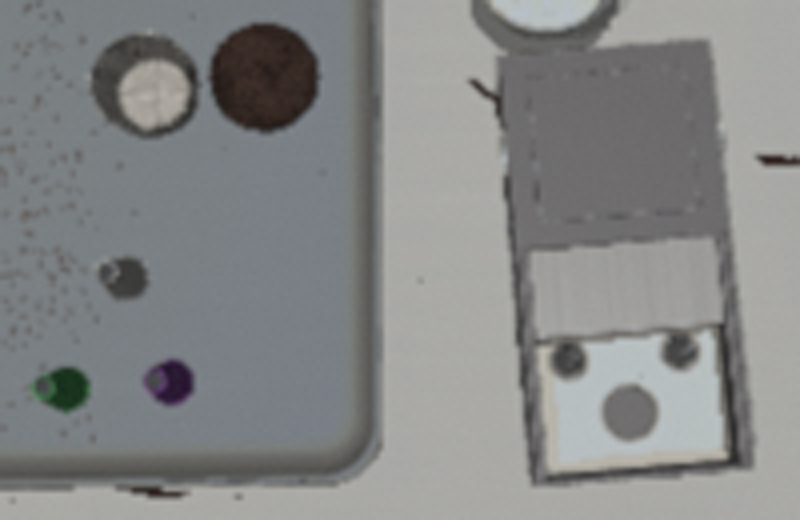

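View pics/sz.png

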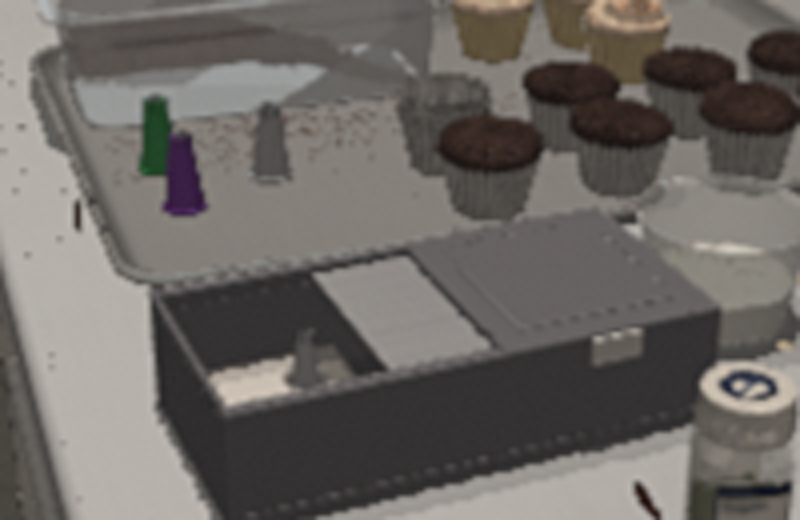

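The nozzle is isolated: about 70 mm from the look-alikes. The case is open at the front, with its pocket at zoom px (630,412). I'll fit the case pose and the nozzle axis.

```bash
cat >> h.py <<'E'
def ray(c,uv,z):
    T=c["cam_to_world"];d=np.array([(uv[0]-c["cx"])/c["fx"],-(uv[1]-c["cy"])/c["fy"],-1.]);d=T[:3,:3]@d
    o=T[:3,3];return o+d*(z-o[2])/d[2]
def proj(c,p):
    T=c["cam_to_world"];q=T[:3,:3].T@(np.asarray(p,float)-T[:3,3]);return np.array([c["cx"]+c["fx"]*q[0]/-q[2],c["cy"]-c["fy"]*q[1]/-q[2]])
def conefit(W,xy0,ztray,rad=30,zmin=6):
    from scipy.optimize import least_squares
    p=W.reshape(-1,3);p=p[np.isfinite(p).all(1)];d=np.hypot(p[:,0]-xy0[0],p[:,1]-xy0[1])
    p=p[(d<rad)&(p[:,2]>ztray+zmin)&(p[:,2]<ztray+50)]
    f=lambda a:np.hypot(p[:,0]-a[0],p[:,1]-a[1])-(16.5-8.5*(p[:,2]-ztray)/55)
    r=least_squares(f,xy0,loss="soft_l1");return r.x,len(p),np.sqrt(np.mean(r.fun**2))
E
python3 - <<'E'
from h import *
np.set_printoptions(precision=1,suppress=True,linewidth=200)
from scipy.optimize import least_squares
c=pickle.load(open("top0.pkl","rb"));s=pickle.load(open("side0.pkl","rb"))
cz=lambda x,y:((x+.5)/4-.5+130,(y+.5)/4-.5+140)
sz=lambda x,y:((x+.5)/4-.5+150,(y+.5)/4-.5+140)
mt=[((-140,70,72),cz(535,484)),((-140,-70,72),cz(752,466)),((140,70,72),cz(497,58)),((140,-70,72),cz(711,40)),((10,63,72.5),cz(520,250)),((10,-63,72.5),cz(717,237)),((-99,0,10),cz(630,412))]
ms=[((-140,70,72),sz(155,294)),((-140,-70,72),sz(230,412)),((140,-70,72),sz(718,310)),((140,70,72),sz(598,210)),((10,63,72.5),sz(413,252)),((10,-63,72.5),sz(494,348))]
def fit(sets):
    def f(a):
        R=np.array([[np.cos(a[2]),-np.sin(a[2])],[np.sin(a[2]),np.cos(a[2])]]);o=[]
        for cc,m in sets:
            for p,uv in m: o+=list(proj(cc,[*(R@p[:2]+a[:2]),p[2]])-uv)
        return np.array(o)
    r=least_squares(f,[570,-245,0.05],x_scale=[10,10,.1]);return r.x,np.degrees(r.x[2]),r.fun.reshape(-1,2)
for st in([(c,mt)],[(s,ms)],[(c,mt),(s,ms)]): print(*fit(st))
W=cloud(c);Ws=cloud(s)
ring=W[212:235,140:150,2];print("tray z top",np.nanmedian(W[214:225,150:165,2]), "table",np.nanmedian(W[265:275,230:250,2]))
for zt in(1,3):print(zt,conefit(W,[545,80],zt),conefit(Ws,[545,80],zt))
print("lid z/pts",np.nanmedian(W[205:220,270:300,2]))
# lid front edge in zoom: left(537,340) right(722,326)
print(ray(c,cz(537,340),66.5),ray(c,cz(720,326),66.5))
print("side tip/foot",proj(s,[550,80,2]),sz(270,182))
E
```

```text
[ 567.2 -244.7    0.1] 4.207760103984617 [[-0.6  0.8]
 [ 0.5  0.8]
 [-0.1 -0.8]
 [-0.6 -0.5]
 [ 0.9 -0. ]
 [ 0.4 -0.6]
 [-0.5  0.2]]
[ 570.  -247.2    0.1] 3.935435945213983 [[-1.4 -1.2]
 [-1.3  1.1]
 [ 1.8 -0.2]
 [ 0.6 -0.8]
 [-1.5 -1.2]
 [ 1.8  0.1]]
[ 568.9 -245.7    0.1] 4.0635091538526344 [[-0.4  0.1]
 [ 0.7  0.2]
 [ 0.4 -1.5]
 [-0.1 -1. ]
 [ 1.3 -0.7]
 [ 0.8 -1.2]
 [-0.3 -0.5]
 [-2.  -1.3]
 [-1.9  0.8]
 [ 0.9 -0.6]
 [-0.2 -1.1]
 [-2.2 -1.4]
 [ 1.1 -0.2]]
tray z top 1.6723776963704609 table -0.5952550159610723
1 (array([552.8,  74.4]), 74, np.float64(5.914321553337197)) (array([557.6,  72.9]), 127, np.float64(5.233472933090706))
3 (array([553.5,  74.1]), 68, np.float64(5.665860336419826)) (array([558.6,  72.6]), 126, np.float64(5.2044471306821105))
lid z/pts 65.96633010539028
[ 515.1 -189.2   66.5] [ 523.3 -307.    66.5]
side tip/foot [213.7 185.7] (217.125, 185.125)
```

Case pose is roughly (569, −246), yaw 4°, with the lid front near case x −50. The nozzle is near (555, 74). I'll go above it and refine with the wrist camera.

```bash
cat >> h.py <<'E'
YAW=np.radians(4.1)
def Rt(yaw=YAW):
    x=np.array([-np.sin(yaw),np.cos(yaw),0]);z=np.array([0,0,-1.]);return np.stack([x,np.cross(z,x),z],1)
def snap(n,f):
    from workcell import camera
    c=camera(n);cv2.imwrite(f"pics/{f}.png",c["image"]);pickle.dump(c,open(f+".pkl","wb"));return c
E
python3 - <<'E'
from workcell import *
from h import *
movep([550,74,160],Rt())
s=read_state();print(s["time"],s["eef_pos"],s["qpos"].round(2),s["ft_force"])
snap("wrist","w1");snap("top","t1")
E
```

```text
2.4167 [549.97300067  74.92577302 160.03249363] [-0.31  0.5   0.09  1.86 -0.06  0.78  1.46] [0.12033418 0.82309149 0.14412896]
```

View pics/w1.png

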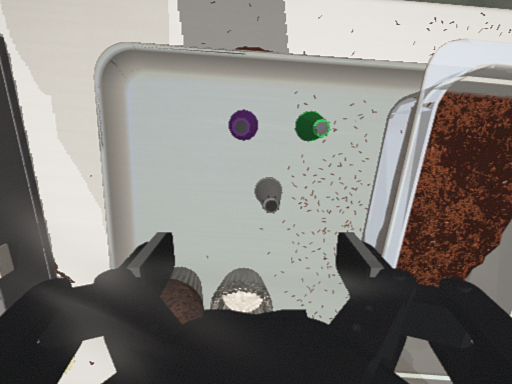

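```bash
python3 - <<'E'
from h import *
np.set_printoptions(precision=1,suppress=True,linewidth=200)
for n in("w1",):
    c=pickle.load(open(n+".pkl","rb"))
    a=cv2.resize(c["image"][160:230,225:315],None,fx=8,fy=8,interpolation=cv2.INTER_CUBIC);cv2.imwrite(f"pics/{n}z.png",a)
    print(c["cam_to_world"].round(2));W=cloud(c);print(W[205,270],W[200,300])
    for zt in(1,2,3):print(conefit(W,[552,74],zt,25))
c=pickle.load(open("t1.pkl","rb"));
E
```

```text
[[ -0.1  -1.   -0.3 483. ]
 [  1.   -0.1  -0.   69.5]
 [  0.   -0.3   1.  302.9]
 [  0.    0.    0.    1. ]]
[563.   90.   57.2] [572.4 128.9   2.2]
(array([545.7,  81.8]), 374, np.float64(4.8912097686403575))
(array([545.6,  82. ]), 376, np.float64(4.867010133450526))
(array([545.6,  82.4]), 373, np.float64(4.780657459815194))
```

View pics/w1z.png

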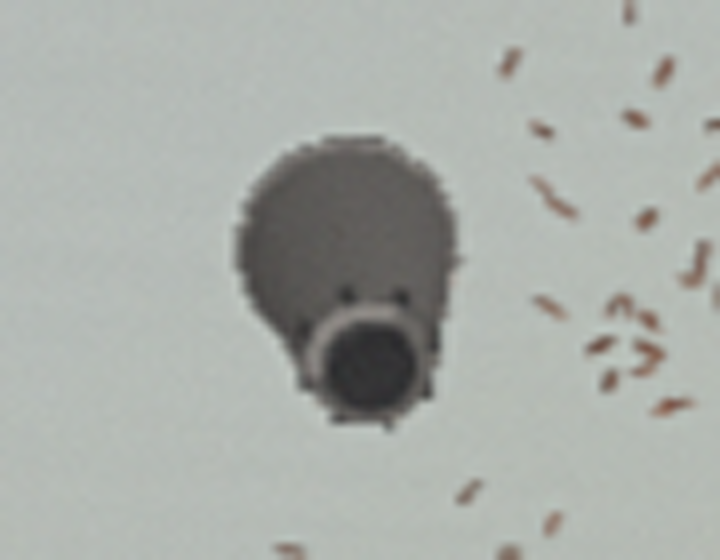

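```bash
python3 - <<'E'
from h import *
np.set_printoptions(precision=1,suppress=True,linewidth=200)
c=pickle.load(open("w1.pkl","rb"));z=lambda x,y:((x+.5)/8-.5+225,(y+.5)/8-.5+160)
for h in (2,4):print("foot",ray(c,z(348,243),h),"tip",ray(c,z(366,361),h+55), "rad px",109/8, 16.5*c["fx"]/305)
t=pickle.load(open("t1.pkl","rb"));s=pickle.load(open("side0.pkl","rb"));t0=pickle.load(open("top0.pkl","rb"))
cz=lambda x,y:((x+.5)/4-.5+130,(y+.5)/4-.5+140)
sz=lambda x,y:((x+.5)/4-.5+150,(y+.5)/4-.5+140)
print("top foot",ray(t0,cz(126,279),2),"tip",ray(t0,cz(110,268),57))
print("side foot",ray(s,sz(271,174),2),"tip",ray(s,sz(269,104),57))
i=t["image"][140:270,130:330];cv2.imwrite("pics/t1z.png",cv2.resize(i,None,fx=4,fy=4,interpolation=cv2.INTER_CUBIC))
E
```

```text
foot [563.   90.8   2. ] tip [562.8  90.3  57. ] rad px 13.625 14.618831881255534
foot [562.5  90.6   4. ] tip [562.1  90.1  59. ] rad px 13.625 14.618831881255534
top foot [562.3  92.4   2. ] tip [564.4  89.1  57. ]
side foot [564.6  94.7   2. ] tip [565.   94.9  57. ]
```

View pics/t1z.png

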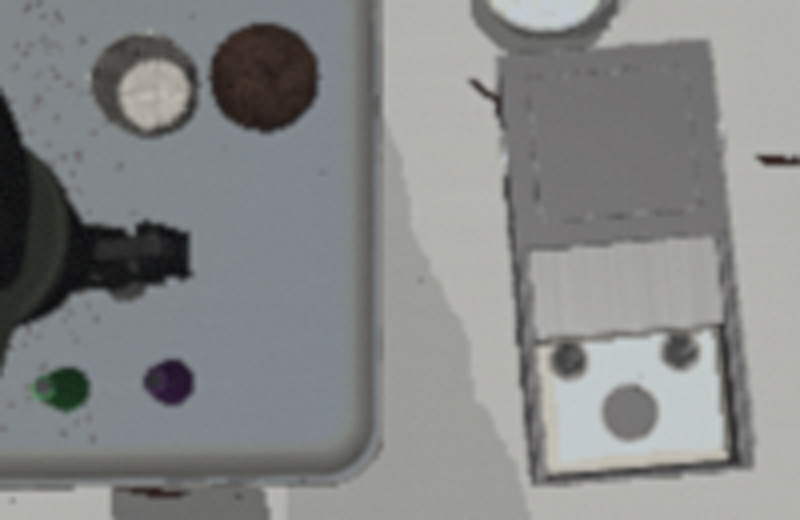

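The wrist fit gives the foot at (563, 90.6) and the tip at (562.8, 90.3), so it is upright; the top view agrees to about 2 mm. Grasping now.

```bash
python3 - <<'E'
from workcell import *
from h import *
movel([563,90.6,110],Rt())
w=snap("wrist","w2")
movel([563,90.6,23],guard=8)
s=read_state();print(s["time"],s["eef_pos"],s["ft_force"])
clamp()
s=read_state();print(s["time"],s["eef_pos"],s["ft_force"],s["finger_gap"])
snap("wrist","w3");snap("side","s3")
E
```

```text
3.8083 [563.55223028  90.57494866  23.85765032] [ 0.02639167 -0.27498142  0.2763393 ]
4.4333 [563.17497503  90.71945251  23.55796547] [-2.30300759  0.60715771 10.58298398] 20.781209582555302
```

View pics/w3.png

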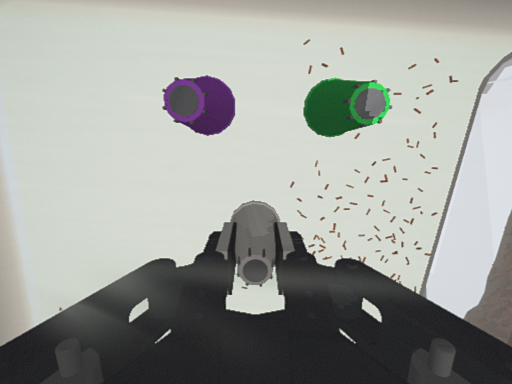

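View pics/w2.png

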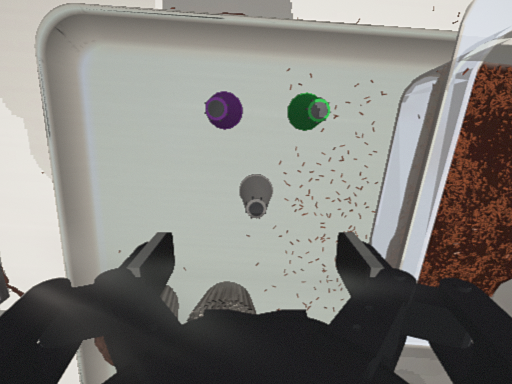

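The nozzle is gripped, gap 20.8 mm. Lifting and moving near the pocket for a close look.

```bash
python3 - <<'E'
from workcell import *
from h import *
movel([563,90.6,135],max_speed=200)
movel([510,-249,140],max_speed=250)
wait(0.2)
s=read_state();print(s["time"],s["eef_pos"],s["ft_force"],s["finger_gap"])
snap("wrist","w4");snap("side","s4");snap("top","t4")
for n in("s4",):
    c=pickle.load(open(n+".pkl","rb"));cv2.imwrite("pics/s4z.png",cv2.resize(c["image"][140:270,150:350],None,fx=4,fy=4,interpolation=cv2.INTER_CUBIC))
E
```

```text
6.9667 [ 510.23661219 -248.20914257  140.01515963] [-0.0090143  -0.17079585 -0.53571241] 21.037833149477876
```

View pics/w4.png

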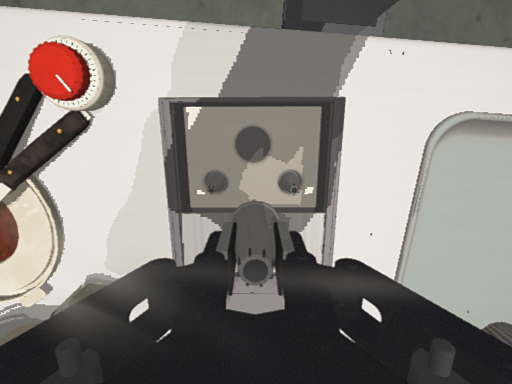

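View pics/s4z.png

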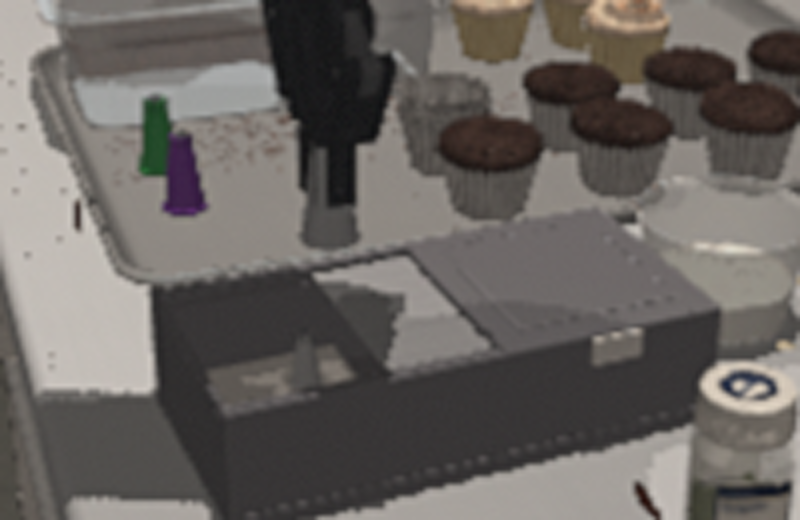

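The wrist view shows the pocket at about (252,144), the case front corners at (160,98) and (345,97), and the lid front edge at row ~210. The held nozzle's tip is at (256,270). I'll zoom in to measure.

```bash
python3 - <<'E'
from h import *
c=pickle.load(open("w4.pkl","rb"))
cv2.imwrite("pics/w4z.png",cv2.resize(c["image"][90:220,152:352],None,fx=4,fy=4,interpolation=cv2.INTER_CUBIC))
cv2.imwrite("pics/w4n.png",cv2.resize(c["image"][190:310,206:306],None,fx=5,fy=5,interpolation=cv2.INTER_CUBIC))
E
```

```text
(no output)
```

View pics/w4z.png

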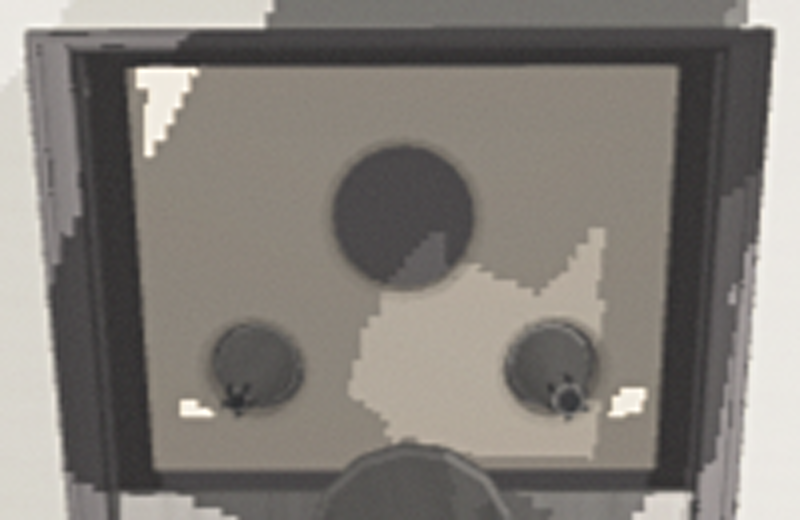

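View pics/w4n.png

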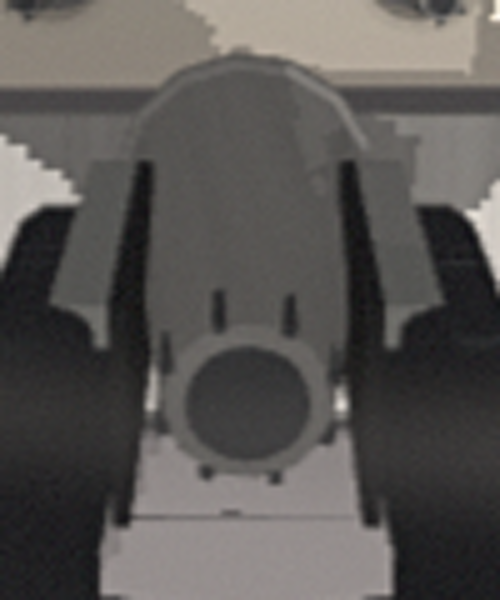

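```bash
python3 - <<'E'
from h import *
np.set_printoptions(precision=1,suppress=True,linewidth=200)
from scipy.optimize import least_squares
c=pickle.load(open("w4.pkl","rb"));z=lambda x,y:((x+.5)/4-.5+152,(y+.5)/4-.5+90)
n=lambda x,y:((x+.5)/5-.5+206,(y+.5)/5-.5+190)
ze=140
mt=[((-140,70,72),z(25,30)),((-140,-70,72),z(775,30)),((-99,0,14),z(403,217))]
# note image left = world -y
mt=[((-140,-70,72),z(25,30)),((-140,70,72),z(775,30)),((-99,0,14),z(403,217))]
def f(a):
    R=np.array([[np.cos(a[2]),-np.sin(a[2])],[np.sin(a[2]),np.cos(a[2])]])
    return np.concatenate([proj(c,[*(R@p[:2]+a[:2]),p[2]])-uv for p,uv in mt])
r=least_squares(f,[569,-245,.07],x_scale=[10,10,.1]);print("case",r.x,np.degrees(r.x[2]),r.fun)
print("pocket",ray(c,z(403,217),14), ray(c,z(402,217),10))
W=cloud(c)
L=ray(c,z(70,490),66.5),ray(c,z(690,490),66.5);print("lidfront",L, "upper edge candidate 470:",ray(c,z(400,470),62.5))
th=np.linspace(0,2*np.pi,72)
for foot in(116,118,120):
  t=ray(c,n(246,402),foot+55)
  # foot: match arc top and sides
  def g(a):
    P=np.array([proj(c,[a[0]+16.5*np.cos(q),a[1]+16.5*np.sin(q),foot+1.5]) for q in th])
    return [P[:,1].min()-n(0,54)[1],(P[:,0].min()+P[:,0].max())/2-n(246,0)[0]]
  s=least_squares(g,t[:2]);P=np.array([proj(c,[s.x[0]+16.5*np.cos(q),s.x[1]+16.5*np.sin(q),foot+1.5]) for q in th])
  print(foot,"tip",t,"foot",s.x, "width zoom",(P[:,0].min()-206)*5,(P[:,0].max()-206)*5)
E
```

```text
case [ 568.8 -246.8    0.1] 4.14074603690829 [-1.  -0.3  1.  -0.3  0.   1.1]
pocket [ 469.  -254.1   14. ] [ 469.4 -254.3   10. ]
lidfront (array([ 526.3, -320.4,   66.5]), array([ 516.8, -189.2,   66.5])) upper edge candidate 470: [ 518.1 -250.9   62.5]
116 tip [ 512.  -248.6  171. ] foot [ 511.2 -248.7] width zoom 118.37786576534882 369.62213423518165
118 tip [ 510.8 -248.7  173. ] foot [ 510.6 -248.7] width zoom 116.87748129770227 371.12251870230693
120 tip [ 509.6 -248.8  175. ] foot [ 510.  -248.7] width zoom 115.34082351627774 372.6591764836573
```

The nozzle sits at TCP +(0.5, −0.5) in the hand and the pocket is at about (469.3, −254.1). Next is a descent to just above the insert, a check, then a guarded insertion.

```bash
python3 - <<'E'
from workcell import *
from h import *
movel([469,-253.6,120],max_speed=150)
movel([469,-253.6,44],max_speed=80,guard=6)
wait(0.2)
s=read_state();print(s["time"],s["eef_pos"],s["ft_force"],s["finger_gap"])
c=snap("wrist","w5");cv2.imwrite("pics/w5z.png",cv2.resize(c["image"][120:320,156:356],None,fx=3,fy=3,interpolation=cv2.INTER_CUBIC))
E
```

```text
8.875 [ 469.22361362 -253.69082107   44.38517348] [-0.12967772 -0.28210459 -0.25169995] 20.95206531316185
```

View pics/w5z.png

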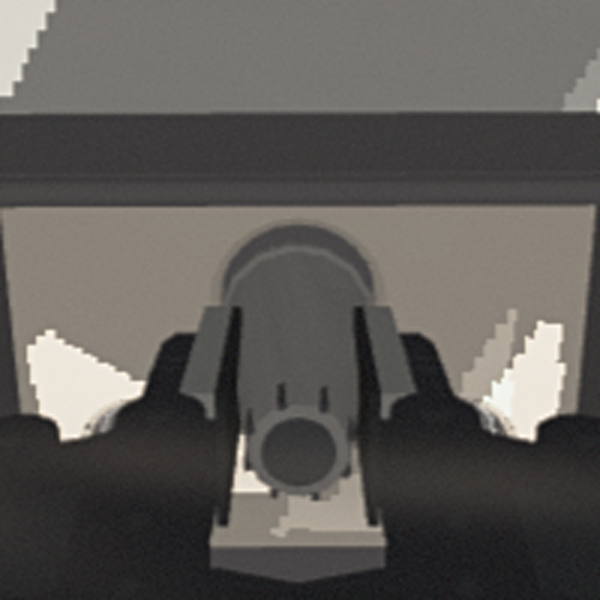

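```bash
python3 - <<'E'
from h import *
from scipy.optimize import least_squares
c=pickle.load(open("w5.pkl","rb"));n=lambda x,y:((x+.5)/3-.5+156,(y+.5)/3-.5+120)
th=np.linspace(0,2*np.pi,180)
def fit(r,zz,row,col):
    P=lambda a:np.array([proj(c,[a[0]+r*np.cos(q),a[1]+r*np.sin(q),zz]) for q in th])
    g=lambda a:[P(a)[:,1].min()-n(0,row)[1],(P(a)[:,0].min()+P(a)[:,0].max())/2-n(col,0)[0]]
    s=least_squares(g,[469,-253]);p=P(s.x);return s.x,(p[:,0].min()-156)*3,(p[:,0].max()-156)*3
print("pocket outer",fit(20,16,220,300)); print("inner",fit(18,14,226,300))
print("nozzle",fit(16.5,23.5,247,298))
E
```

```text
pocket outer (array([ 470.36329132, -253.52700001]), np.float64(210.480349195091), np.float64(387.51965080490936))
inner (array([ 470.31650812, -253.52353182]), np.float64(220.1648023242252), np.float64(377.8351976757751))
nozzle (array([ 470.71674225, -253.95833307]), np.float64(221.0151400472382), np.float64(372.9848599527617))
```

The nozzle is aligned with the pocket to about 0.5 mm. Inserting it.

```bash
python3 - <<'E'
from workcell import *
from h import *
g=movel([468.8,-253.4,27.2],max_speed=25,guard=5)
s=read_state();print(g,s["time"],s["eef_pos"],s["ft_force"],s["finger_gap"])
if g is False:
    g=movel([468.8,-253.4,24.5],max_speed=12,guard=5)
    s=read_state();print(g,s["time"],s["eef_pos"],s["ft_force"],s["finger_gap"])
snap("wrist","w6")
E
```

```text
False 9.75 [ 468.81501412 -253.42797205   27.24136814] [-0.58822776 -0.49893858 -0.94317747] 20.778846967949363
True 9.9917 [ 468.98152663 -253.56633406   25.57229638] [-0.87582708 -0.75053925  7.94840895] 20.926800544430833
```

View pics/w6.png

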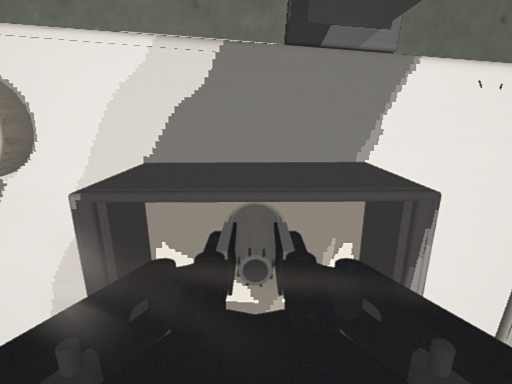

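Floor contact came at the predicted height (TCP z 25.6, expected 25.9), so it is seated. Releasing, rising straight up and looking.

```bash
python3 - <<'E'
from workcell import *
from h import *
open_gripper()
s=read_state();print(s["time"],s["ft_force"],s["finger_gap"])
g=movel([468.8,-253.4,135],max_speed=120,guard=8);print(g)
clamp()
movel([511,-250.5,140],max_speed=150)
s=read_state();print(s["time"],s["eef_pos"],s["ft_force"],s["finger_gap"])
c=snap("wrist","w7");cv2.imwrite("pics/w7z.png",cv2.resize(c["image"][85:285,130:370],None,fx=3,fy=3,interpolation=cv2.INTER_CUBIC))
snap("side","s7");snap("top","t7")
E
```

```text
10.6833 [0.2030612  0.36800393 0.87798072] 85.30251696227873
False
12.95 [ 511.02309156 -250.36100951  139.78953068] [-0.23960451 -0.15709042  0.04270957] 0.1947805297473281
```

View pics/w7z.png

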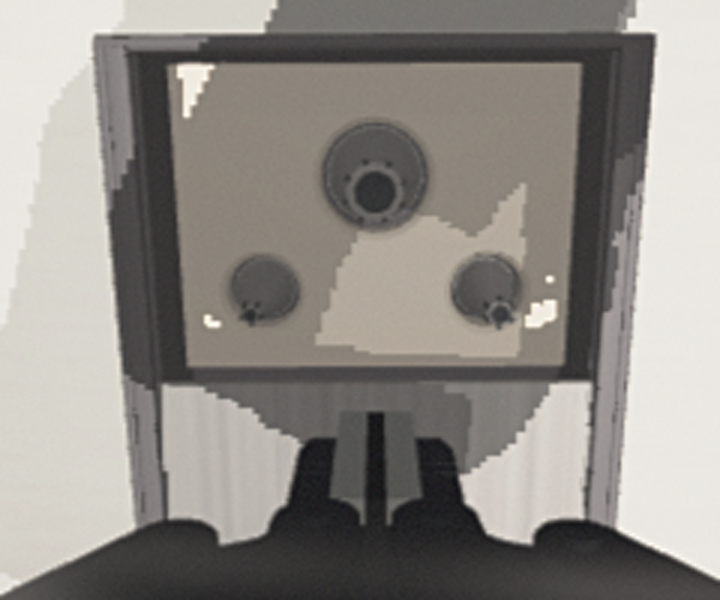

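View pics/s7.png

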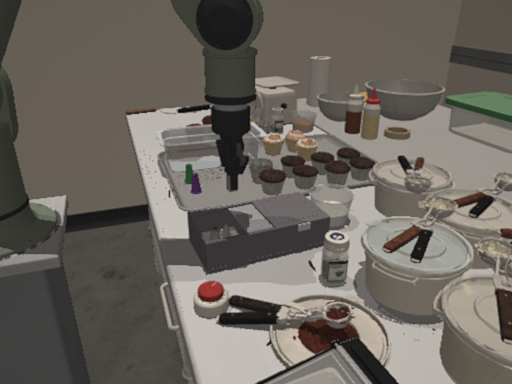

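The nozzle is upright, concentric and down in its pocket, and both small nozzles are untouched. The lid front is at world x ≈ 520, so it is about 86 mm open. Pressing on the lid now.

```bash
cat >> h.py <<'E'
CX=np.array([np.cos(YAW),np.sin(YAW)]);C0=np.array([568.8,-246.5])
def cp(x,z): return [*(C0+x*CX),z]
E
python3 - <<'E'
from workcell import *
from h import *
movel(cp(-20,110),max_speed=150)
movel(cp(-20,72),max_speed=80,guard=8)
wait(.2)
s=read_state();b=s["ft_force"];print(s["time"],s["eef_pos"],b)
g=movel(cp(-20,64),max_speed=6,guard=8)
s=read_state();print(g,s["time"],s["eef_pos"],s["ft_force"]-b)
wait(.15);s=read_state();print(s["eef_pos"],s["ft_force"]-b)
z=s["eef_pos"][2]
for i in range(5):
    f=(s["ft_force"]-b)[2]
    if abs(f-13.5)<1.5: break
    z-=np.clip((13.5-f)*.06,-.5,.5); movel([*s["eef_pos"][:2],z],max_speed=6); wait(.1)
    s=read_state();print(z,s["eef_pos"],s["ft_force"]-b)
np.save("b.npy",b);np.save("z.npy",z)
E
```

```text
14.4 [ 549.0986479  -248.01409539   72.42621477] [ 0.23236798  0.47087336 -0.50099909]
True 15.3083 [ 548.84850815 -247.92519843   66.56491859] [-1.07419629  0.38573311  8.37638512]
[ 548.85267994 -247.93163261   66.56515987] [-2.24871071 -0.20565797  9.76478273]
66.34104683548998 [ 548.91007749 -247.97433818   66.58085139] [-2.28382751 -0.15875508  7.8282836 ]
66.00074385123963 [ 548.93784886 -248.02914104   66.51011126] [-4.48340254  1.31366565 13.65789083]
```

Pressing at 13.7 N. Dragging in short steps with force correction.

```bash
cat > drag.py <<'E'
import sys
from workcell import *
from h import *
b=np.load("b.npy");z=float(np.load("z.npy"))
x0,x1,step=map(float,sys.argv[1:4])
x=x0
while x>x1+.01:
    x=max(x-step,x1); movel(cp(x,z),max_speed=20)
    s=read_state();f=s["ft_force"]-b
    print(round(s["time"],2),round(x,1),"cmdz %.2f"%z,s["eef_pos"].round(2),f.round(1))
    if f[2]>24: z+=.6;movel(cp(x,z),max_speed=10);print("relief")
    else: z-=float(np.clip((14-f[2])*.045,-.3,.3))
np.save("z.npy",z)
E
python3 drag.py -20 -32 4; python3 - <<'E'
from h import *
c=snap("wrist","w8")
E
```

```text
16.51 -24.0 cmdz 66.00 [ 545.78 -248.32   66.58] [1.2 0.9 8.4]
16.86 -28.0 cmdz 65.75 [ 542.27 -248.53   66.55] [ 3.   1.2 10.6]
17.21 -32.0 cmdz 65.59 [ 538.4  -248.83   66.53] [ 3.3  1.6 12.2]
```

View pics/w8.png

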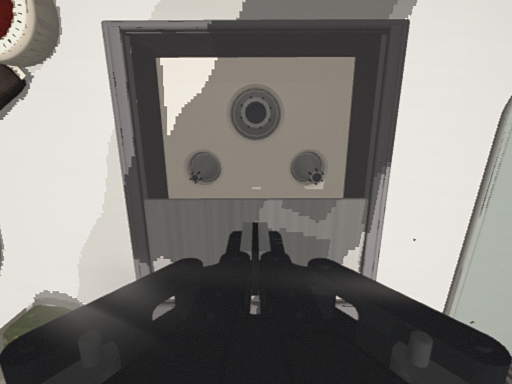

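```bash
python3 - <<'E'
from h import *
c=pickle.load(open("w8.pkl","rb"));print(ray(c,(256,198.5),66.5),ray(c,(256,19),72), "tip",ray(c,(254,222),66.5))
E
python3 drag.py -32 -48 4; python3 - <<'E'
from h import *
c=snap("wrist","w9");g=cv2.cvtColor(c["image"],cv2.COLOR_BGR2GRAY);print(g[170:230,215].tolist())
E
```

```text
[ 514.75133977 -250.38772941   66.5       ] [ 429.11250528 -256.63849489   72.        ] tip [ 528.70210776 -250.50828745   66.5       ]
17.61 -36.0 cmdz 65.51 [ 534.5  -249.17   66.53] [ 3.   1.5 13.7]
17.96 -40.0 cmdz 65.50 [ 530.5  -249.43   66.49] [ 3.1  0.5 14.6]
18.31 -44.0 cmdz 65.53 [ 526.49 -249.76   66.5 ] [ 3.1  2.  12.7]
18.66 -48.0 cmdz 65.47 [ 522.54 -250.08   66.49] [ 3.3  0.8 13.5]
[133, 133, 133, 133, 133, 123, 117, 107, 99, 95, 85, 82, 81, 83, 80, 81, 79, 81, 76, 76, 76, 77, 77, 76, 76, 73, 83, 82, 77, 85, 100, 105, 104, 103, 103, 104, 104, 101, 104, 102, 101, 103, 103, 102, 104, 101, 104, 100, 103, 100, 102, 104, 102, 103, 103, 101, 103, 102, 101, 103]
```

View pics/w9.png

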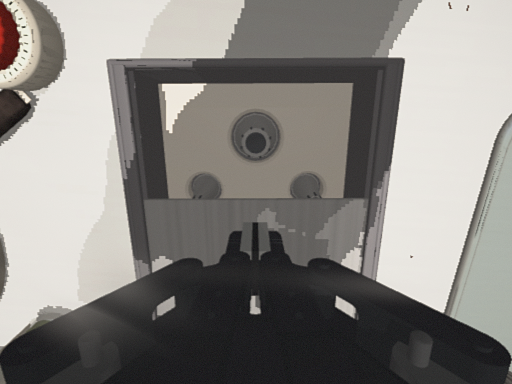

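The lid edge stays at row 198 as the tip advances, so it is following without slip. Continuing.

```bash
python3 - <<'E'
from h import *
c=pickle.load(open("w9.pkl","rb"));print(ray(c,(256,198.5),66.5),ray(c,(256,59),72))
E
python3 drag.py -48 -104 4; python3 - <<'E'
from h import *
c=snap("wrist","w10")
E
```

```text
[ 498.88512472 -251.59338697   66.5       ] [ 429.63154943 -256.65175726   72.        ]
19.06 -52.0 cmdz 65.45 [ 518.55 -250.35   66.48] [ 2.6  1.9 14.2]
19.41 -56.0 cmdz 65.46 [ 514.54 -250.67   66.46] [ 3.2  0.2 13.8]
19.76 -60.0 cmdz 65.45 [ 510.59 -250.97   66.5 ] [ 3.4  1.3 14.1]
20.11 -64.0 cmdz 65.46 [ 506.62 -251.26   66.48] [ 2.6  1.1 13.8]
20.46 -68.0 cmdz 65.45 [ 502.62 -251.56   66.48] [ 3.2  1.9 15.3]
20.81 -72.0 cmdz 65.51 [ 498.59 -251.86   66.47] [ 2.5  0.7 14.1]
21.16 -76.0 cmdz 65.51 [ 494.61 -252.19   66.49] [ 3.2  1.1 14.2]
21.51 -80.0 cmdz 65.52 [ 490.61 -252.47   66.5 ] [ 3.5  1.6 14.5]
21.86 -84.0 cmdz 65.55 [ 486.6  -252.77   66.48] [ 2.3  0.4 13.4]
22.21 -88.0 cmdz 65.52 [ 482.63 -253.06   66.47] [ 2.7  0.5 13.8]
22.56 -92.0 cmdz 65.51 [ 478.69 -253.37   66.47] [ 3.1 -0.2 14.4]
22.91 -96.0 cmdz 65.53 [ 474.64 -253.64   66.47] [ 3.1  0.3 13.8]
23.26 -100.0 cmdz 65.52 [ 470.67 -253.98   66.46] [ 2.7  1.3 14.3]
23.61 -104.0 cmdz 65.53 [ 466.69 -254.26   66.48] [ 3.   0.7 15.1]
```

View pics/w10.png

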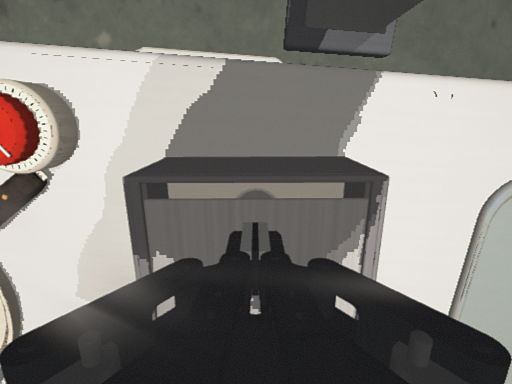

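The gap to the lip is now about 9 mm. Continuing in small steps, watching the drag force for the stop.

```bash
python3 drag.py -104 -110 2; python3 - <<'E'
from workcell import *
from h import *
b=np.load("b.npy");z=float(np.load("z.npy"));x=-110.
while x>-119:
    x-=1; movel(cp(x,z),max_speed=12); s=read_state();f=s["ft_force"]-b
    print(round(s["time"],2),x,s["eef_pos"].round(2),f.round(1))
    if f[0]>7: print("stop");break
    z-=float(np.clip((14-f[2])*.045,-.3,.3))
np.save("z.npy",z)
c=snap("wrist","w11");cv2.imwrite("pics/w11z.png",cv2.resize(c["image"][140:290,110:400],None,fx=2.7,fy=2.7,interpolation=cv2.INTER_CUBIC))
E
```

```text
23.91 -106.0 cmdz 65.58 [ 464.69 -254.41   66.46] [ 3.5 -0.6 13.2]
24.16 -108.0 cmdz 65.55 [ 462.79 -254.58   66.48] [ 3.3  0.3 13.6]
24.41 -110.0 cmdz 65.53 [ 460.82 -254.73   66.49] [ 3.6  1.3 13.9]
24.66 -111.0 [ 459.95 -254.78   66.48] [ 3.8 -0.  13. ]
24.91 -112.0 [ 459.05 -254.88   66.48] [ 5.   0.2 14.9]
25.16 -113.0 [ 458.04 -254.93   66.47] [ 5.8  1.  13.5]
25.41 -114.0 [ 457.03 -255.     66.46] [ 4.9 -0.  14.4]
25.66 -115.0 [ 456.39 -255.07   66.49] [ 7.   1.  11.6]
25.91 -116.0 [ 455.79 -255.16   66.5 ] [ 8.5  0.8 12.4]
stop
```

View pics/w11z.png

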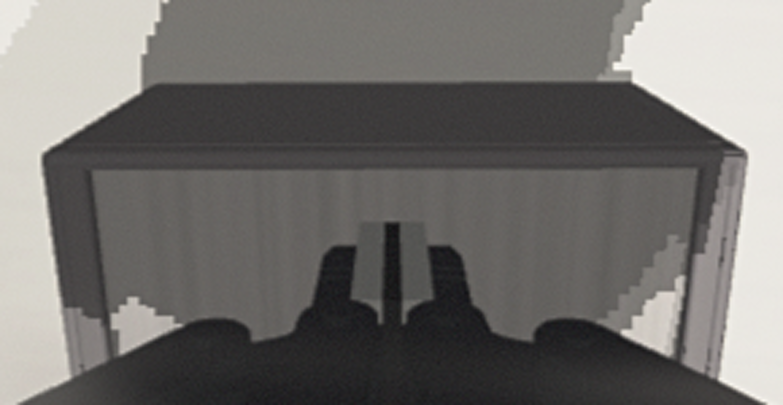

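Drag force rose to 8.5 N and no gap is visible at the lip, so the lid is at its stop. Lifting off and verifying.

```bash
python3 - <<'E'
from workcell import *
from h import *
z=float(np.load("z.npy"))
movel(cp(-116,90),max_speed=60)
movel(cp(-60,150),max_speed=150);wait(.2)
c=snap("wrist","w12");cv2.imwrite("pics/w12z.png",cv2.resize(c["image"][80:280,110:400],None,fx=2.7,fy=2.7,interpolation=cv2.INTER_CUBIC))
movel([420,0,300],max_speed=250)
s=read_state();print(s["time"],s["ft_force"])
t=snap("top","t12");cv2.imwrite("pics/t12z.png",cv2.resize(t["image"][140:270,130:330],None,fx=4,fy=4,interpolation=cv2.INTER_CUBIC))
snap("side","s12")
t0=pickle.load(open("top0.pkl","rb"));d=cv2.absdiff(t["image"],t0["image"]).max(2)
cv2.imwrite("pics/diff.png",np.hstack([d*3]))
E
```

```text
28.8417 [-0.23581885 -0.28077561  0.44124735]
```

View pics/w12z.png

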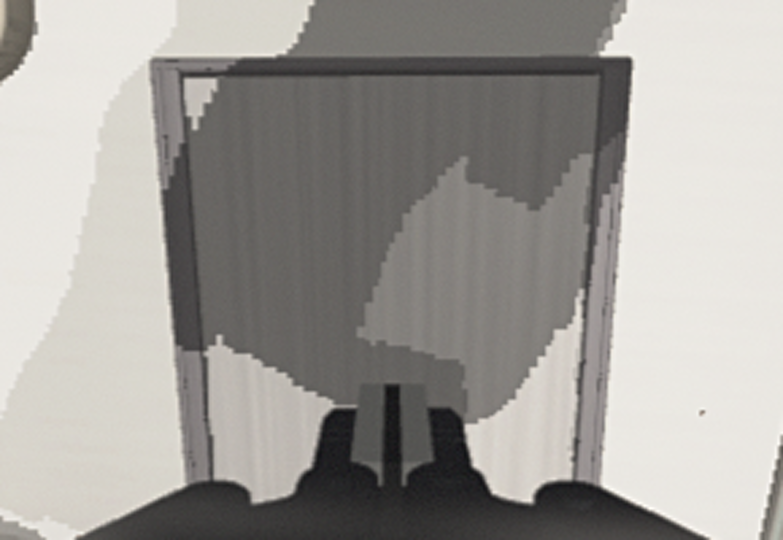

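View pics/t12z.png

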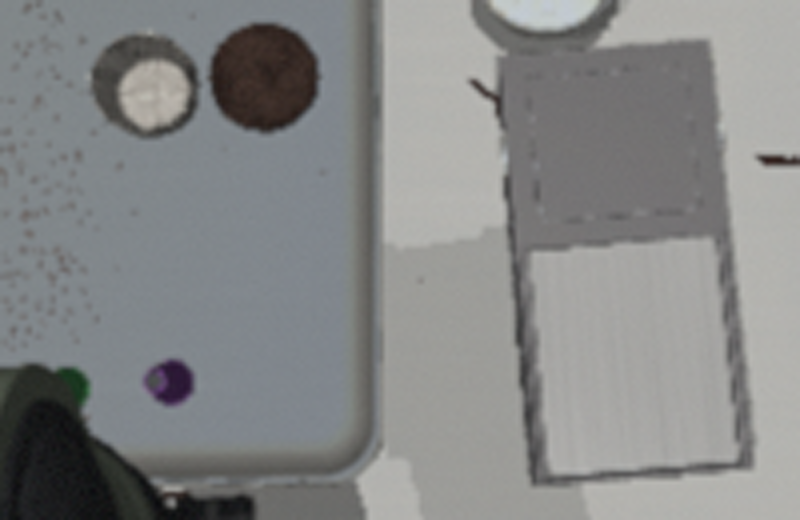

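View pics/s12.png

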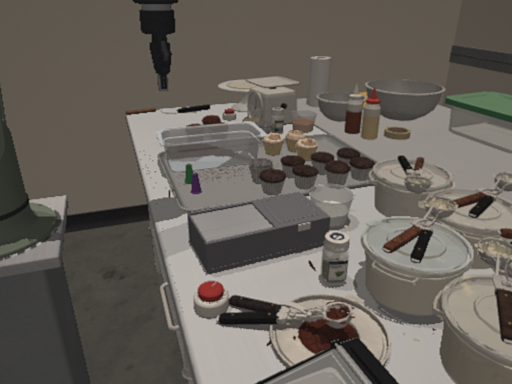

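```bash
python3 - <<'E'
from h import *
c=pickle.load(open("w12.pkl","rb"));n=lambda x,y:((x+.5)/2.7-.5+110,(y+.5)/2.7-.5+80)
a=ray(c,n(390,58),72);
for r in(75,77): print((ray(c,n(390,r),66.5)-a)[:2]@CX-140)
g=cv2.cvtColor(c["image"],cv2.COLOR_BGR2GRAY);print(g[98:114,250].tolist(), n(0,58)[1])
for r in (107,107.5,108,108.5,109): print(r,(ray(c,(250,r),66.5)-ray(c,(250,101),72))[:2]@CX-140)
E
```

```text
-135.52002908651377
-134.95319194737726
[117, 119, 120, 89, 72, 73, 73, 66, 53, 51, 97, 104, 103, 100, 101, 100] 101.16666666666666
107 -135.7511769742396
107.5 -135.36898186950026
108 -134.98643376301263
108.5 -134.60353216549336
109 -134.2202765867544
```

The lid front measures −135.0 to −135.4 mm, against −135 when shut. The case and bystanders look unmoved, so I'm handing it in.

```bash
python3 - <<'E'
from workcell import *
finish_job();print(read_state()["time"])
E
```

```text
the job is handed in; nothing more can be done
the job is handed in; nothing more can be done
```

The large nozzle is standing tip up in its pocket, and the lid is slid fully shut over it. I handed the job in just after 28.8 s on the robot's clock, with the arm clear of everything.

- **Nozzle:** it touched the pocket floor at the predicted height (tool at z 25.6 mm, expected 25.9 mm). The wrist picture then showed it upright and centred, with both small nozzles still in their pockets.
- **Lid:** I dragged it shut with readings of 8 to 15 N of press. The drag force rose to 8.5 N at the end stop. The last wrist picture puts the lid's front edge at case x of about −135.0 to −135.4 mm; the shut position is −135 mm.
- **Surroundings:** in the last pictures the case, timer, spice jar, cup and the purple look-alike stand where they were. The green one is partly hidden by the arm from above, but it is in place in the side view. I judged this by eye.
- **Disagreements:**
  - My first depth-based fit of the nozzle was poor, so I dropped it.
  - The side camera was up to 4 mm off the wrist camera on the nozzle, so I used the wrist camera.
  - The fingertip also seems to have slipped about 5 mm when the drag started, before the lid began to follow.

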